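# Strip the filtration station and cap its port

### The arm

A 6-joint arm with a two-finger parallel gripper is mounted at the origin on a cart in front of the work surface, level with it; the furniture and walls round the work are solid. World frame = base frame: x ahead of the robot, y to its left, z up, the work surface at z = 0. Lengths are in m, angles in rad, forces in N, time in s.
With the tool pointing down it reaches from about 0.25 to 0.775 m from the base axis. Payload 4 kg.
Tool frame: the origin (TCP) lies between the finger pads; the fingertips stand 14 mm ahead of it and the grasp point (between the pads) lies 5 mm behind it (nose_length is the distance from the TCP to the fingertips, in m); z points along the fingers, y is the line along which they close (so a half turn about z gives the same grasp; the last joint's range is limited). The gripper opens to 94 mm and grips with 3 to 60 N. Pads are 16 mm wide; open, the fingers measure 119 mm over their backs; the gripper's body (75 mm by 177 mm) begins 78 mm behind the grasp point.
Start: joints at [-1.341, 0.087, 1.371, -0, 1.684, -0.103], TCP at [0.18, -0.52, 0.22] pointing down, gripper open.
Joint ranges: [-3.1, 3.1], [-0.76, 2.03], [0.27, 2.55], [-1.08, 4.22], [0.17, 2.65], [-2.57, 2.57]. Speed limits (rad/s): [2.79, 2.79, 3.14, 3.14, 3.14, 3.14].

### API

Orientations are given as [roll, pitch, yaw] about the fixed x, y, z axes, in that order (R = Rz(yaw) Ry(pitch) Rx(roll)).
In Python, from bench import * gives the robot as it stands.
- The arm moves only by the tool move_arm, never from a script. Its argument "steps" is one flat list of numbers, 7 for each row, row after row: the turn, a rotation vector about the world's x, y, z in rad, then the shift along the world's x, y, z in m, then the opening, from 0 (shut) to 1 (fully open). A call has 1 to 12 rows; each row is the pose to reach, as a shift and turn from the pose commanded when the call began; what a row does not reach only later rows make up. A row lasts 1/10 s, in which the tool goes at most 50 mm and 8.59 degrees, less where a joint would pass 70% of its speed; a pose out of reach is approached as far as the arm can. A call with a gripper value outside its range is refused whole. The fingers move at their own pace and stop on an object; the grip force is fixed at half the most. Time passes only in rows, so rows that repeat a pose let the fingers close. It gives the time, the measured TCP pose, the force, the opening and the grip force at its end, in the units of the state.
- get_obs(): the state, without advancing time (a new reading comes with each control period).
- snapshot(name): name is "scene" or "side" or "wrist"; returns (picture, depth): 480x640x3 uint8, red, green, blue; 480x640 float32, m along the optical axis (not along the pixel's ray), 0 where there is no reading.
- camera_model(name): a dict with "fx", "fy", "cx", "cy" (pixels), "rvec" (rotation vector, rad) and "tvec" (3), from world to camera coordinates, as OpenCV has them. Camera axes: x right, y down, z forward; pixel columns grow to the right and rows downward; lengths in m; the calibration is good to about 2 mm. A picture is of the moment at which its call begins: read the wrist's pose just before it. camera_model takes no time and is no camera call; for the wrist camera it gives the pose at the moment of the call.
- close_job(): hands the job in; it is judged then, once.
Trained networks look in the newest picture that a camera, given by its name, has taken for a name from the list of things; names that differ only in an ending like _2 or _b are one class to them, and where a whole thing is asked for, a point or a joint stands for the part that bears it (a point fixed in the world has none). Each returns a list of dicts, best first, with "score" (0 to 1); they miss things now and then, are a little off and sometimes report something else, mostly with a low value. They report only what shows in the picture. A call takes as long as a camera call. They do not tell look-alikes from the thing itself.
- silhouettes(camera, target): "pixels" (480x640 bool, what is visible of it) and "uv" ([column, row] in pixels, amid what is visible of it).
- spot_point(camera, target): "uv" ([column, row] in pixels: a listed point, or the origin of a listed thing).
The state is a dict: "time": time; "joint_positions": joint angles; "qvel": joint speeds; "joint_torque": joint torques, N m; "tool_pos": TCP position; "ee_rot": TCP orientation; "wrist_force": force on the tool from outside, world axes, zero at the start; "wrist_torque": the same for the moment, N m; "width": finger opening in m; "finger_force": force on a finger pad.
Only numpy, scipy, OpenCV 4.12 (cv2) and the standard library are available. Lean on these libraries where they do the work, as an engineer would, in place of code of your own. Each camera call takes 0.05 s, during which the arm holds its last target. There are 200 camera calls.

### The job

The water sample has been filtered, so take the filtration stack on the steel manifold apart from the top down: lay the white lid, knob up, in the shallow steel dish, stand the amber cup over the steel drying post, then pull the blue filter support out of the port and hang it by its stem in the hole of the three-legged steel stand. Last, close the bare port with the red cap, sitting level over the collar. Set every part down rather than dropping it, and leave the cream agar plate and the forceps where they lie.

Things in the scene. Friction and masses are not known exactly. Their poses are not given: they have to be found in the camera images.
- manifold: Fixed steel vacuum manifold: pipe along its own y (175 mm, brass barb at +y), 63 mm high. Origin on the bench under the port, z up. Port: upright collar, outer dia 34, bore 20, flat rim at z 85 mm. The stack stands in it, over the origin; a sprung rubber seal grips the support's stem (5 to 8 N to pull straight up, small wiggles help; past the seal after 25, clear of the collar after 36 mm).
- support: Blue filter support, 120 g, bottom of the stack. Origin on the axis at the flange's underside, z up. Flange dia 76, z 0 to 6 mm; above it a round head to grip, dia 40, z 6 to 22, with a perforated steel disc on top; below it a stem, dia 16, tapered end at z -36 mm. At the start the flange rests on the port's rim (origin 85 mm above the bench) and the cup covers the head.
- cup: Amber filter cup, an open tube, 90 g: outer diameter 56 mm, height 56 mm, bore 44 mm, open at both ends; origin on its axis at the lower rim, z up. At the start it stands on the support's flange, slipped 16 mm over the head (2 mm clearance all round), so lift it straight up by at least 25 mm first.
- lid: White lid, 40 g: disc, diameter 48, thickness 5 mm, with a round knob, diameter 16 mm, from z 5 to 23 mm. Origin on the axis at the underside of the disc, z up. At the start it lies in the recess of the cup's upper rim, 50 mm above the cup's origin.
- port_cap: Red cap for the port, 60 g, standing on the bench. Open downward: outer dia 53, inner dia 46, ceiling 16 mm above the lower edge, top at 21; on it a round grip, dia 18, z 21 to 41 mm. Origin on the axis at the lower edge, z up. On the port its ceiling rests on the collar's rim: its origin is then 69 mm above the bench.
- lid_dish: Fixed shallow round steel dish for the lid, outer diameter 94 mm at the rim, 13 mm high, flat floor 4 mm above the bench, about 80 mm across. Origin on its axis at the underside.
- cup_post: Fixed steel drying post for the cup: a round flat base plate, diameter 92, 6 mm thick, with an upright round-tipped post, diameter 22 mm, in the middle, up to 52 mm above the bench. The cup goes over the post and stands on the plate. Origin on its axis at the underside.
- support_stand: Fixed steel stand for the support: a flat ring, outer diameter 86, hole 38 mm, its top 55 mm above the bench, on three thin legs. The support's stem hangs in the hole and its flange rests on the ring. Origin on its axis at bench level.
- plate_fresh: Bystander: loose cream agar plate, diameter 93, 16 mm high, behind the manifold; origin at the centre of its underside.
- tweezers: Bystander: loose steel forceps lying flat, 123 mm long, 6 mm high; origin at the middle of the underside.
There are look-alikes about, which are no part of the job. Of the things shaped like the port_cap, the red one is meant. Leave any yellow look-alike of the support_stand alone.

How it is judged:
By the outcome, as a careful person would: the job done as asked, in the order asked, and still so for the second after the job is handed in, with the robot touching nothing.
It also fails if it takes over 106 s, if anything falls off the work surface, if the arm or the gripper's body presses on something with over 40 N, if the wrist force passes 120 N, or if a joint passes its speed limit or range.

## Working session

There is one attempt and no reset: what is moved stays moved. The work goes in short steps, Python scripts to look and compute and a tool call to move; the robot and the scene stay as the last step left them, time stands still between calls to the robot, and variables do not carry over. Pictures are saved under pics/ and viewed, at most 14 in all, crops included, and the job is handed in when it is done.

Besides the shell and the picture viewer there is one more tool, called after "Emit:" as name(argument=value, ...), one argument or row to a line, values as JSON. move_arm: Moves the arm, as the interface text tells. Its arguments: {"type":"object","properties":{"steps":{"type":"array"}},"required":["steps"]}

```bash
mkdir -p pics; ls; cat > h.py <<'E'
from bench import *
import numpy as np, cv2
def cam(n):
    c=camera_model(n); R=cv2.Rodrigues(np.array(c["rvec"],float))[0]; return c,R,np.array(c["tvec"],float)
def proj(n,p):
    c,R,t=cam(n); q=R@np.array(p)+t; return c["fx"]*q[0]/q[2]+c["cx"],c["fy"]*q[1]/q[2]+c["cy"]
def cloud(n,d,m,C=None):
    c,R,t=C or cam(n); v,u=np.nonzero(m&(d>0)); z=d[v,u]
    P=np.c_[(u-c["cx"])*z/c["fx"],(v-c["cy"])*z/c["fy"],z]; return (P-t)@R
def rayz(n,uv,z,C=None):
    c,R,t=C or cam(n); r=R.T@np.array([(uv[0]-c["cx"])/c["fx"],(uv[1]-c["cy"])/c["fy"],1]); o=-R.T@t
    return o+r*(z-o[2])/r[2]
def save(n,im): cv2.imwrite(f"pics/{n}.png",im[:,:,::-1])
def circ(P):
    A=np.c_[2*P[:,:2],np.ones(len(P))]; s=np.linalg.lstsq(A,(P[:,:2]**2).sum(1),rcond=None)[0]
    return s[:2],np.sqrt(s[2]+s[:2]@s[:2])
E
python3 - <<'E'
from h import *
o=get_obs(); print({k:np.round(v,3) for k,v in o.items()})
for n in("scene","side"):
    im,d=snapshot(n); save(n,im)
    C=cam(n); print(n,"cam at",np.round(-C[1].T@C[2],3))
    for t in["manifold","support","cup","lid","port_cap","lid_dish","cup_post","support_stand","plate_fresh","tweezers"]:
        for s in silhouettes(n,t):
            P=cloud(n,d,s["pixels"]); 
            if len(P)<5: continue
            top=P[P[:,2]>np.percentile(P[:,2],99)-.004]
            print(n,t,round(s["score"],2),np.round(s["uv"]),len(P),"min",np.round(np.percentile(P,2,0),3),"max",np.round(np.percentile(P,98,0),3))
E
```

```text
pics
{'time': np.float64(0.0), 'joint_positions': array([-1.341,  0.088,  1.372, -0.   ,  1.684, -0.103]), 'qvel': array([ 0.001, -0.   ,  0.003,  0.001,  0.002, -0.   ]), 'joint_torque': array([-0.0000e+00, -3.4017e+01, -3.0243e+01,  7.2000e-02,  3.3000e-02,
       -0.0000e+00]), 'tool_pos': array([ 0.18 , -0.519,  0.218]), 'ee_rot': array([-3.139, -0.   ,  0.333]), 'wrist_force': array([0.231, 0.05 , 0.181]), 'wrist_torque': array([-0.005,  0.039, -0.005]), 'finger_force': np.float64(0.0), 'width': np.float64(0.094)}
scene cam at [-0.069  0.416  0.773]
scene support 0.6 [323. 273.] 267 min [0.47  0.027 0.085] max [0.53  0.098 0.094]
scene cup 0.56 [323. 258.] 506 min [0.479 0.044 0.094] max [0.516 0.089 0.148]
scene port_cap 0.83 [226. 391.] 755 min [0.346 0.323 0.001] max [0.395 0.371 0.042]
scene port_cap 0.66 [255. 344.] 596 min [0.402 0.233 0.002] max [0.45  0.28  0.042]
scene lid_dish 0.78 [409. 215.] 614 min [ 0.582 -0.323  0.   ] max [ 0.669 -0.239  0.013]
scene lid_dish 0.54 [325. 243.] 274 min [0.485 0.042 0.143] max [0.526 0.083 0.164]
scene support_stand 0.6 [219. 283.] 
[... 762 characters left out ...]
ish 0.6 [178. 288.] 188 min [ 0.562 -0.312 -0.001] max [ 0.835 -0.222  0.16 ]
side cup_post 0.81 [195. 256.] 665 min [ 0.388 -0.334 -0.001] max [ 0.475 -0.253  0.047]
side support_stand 0.9 [440. 285.] 681 min [0.568 0.232 0.002] max [0.65  0.31  0.056]
side support_stand 0.84 [276. 272.] 615 min [ 0.528 -0.122  0.004] max [ 0.606 -0.043  0.056]
side support_stand 0.72 [421. 254.] 347 min [ 0.413  0.229 -0.001] max [0.457 0.275 0.04 ]
side plate_fresh 0.86 [294. 326.] 1205 min [ 0.669 -0.076  0.002] max [0.757 0.008 0.017]
side tweezers 0.61 [199. 278.] 185 min [ 0.515 -0.319 -0.003] max [ 0.539 -0.212  0.006]
side tweezers 0.46 [339. 248.] 228 min [0.446 0.023 0.041] max [0.546 0.096 0.092]
```

View pics/scene.png

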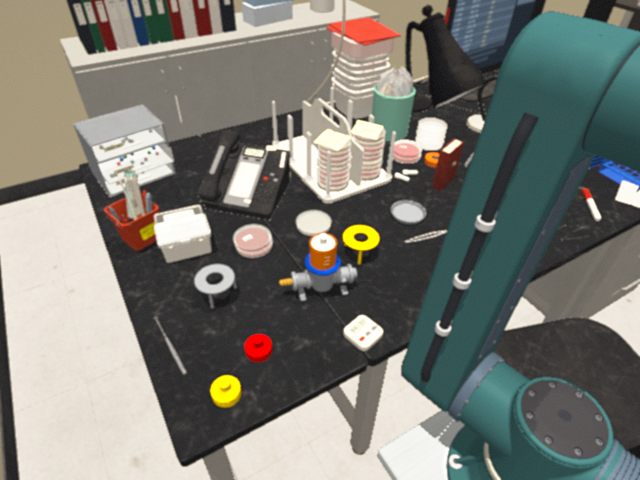

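View pics/side.png

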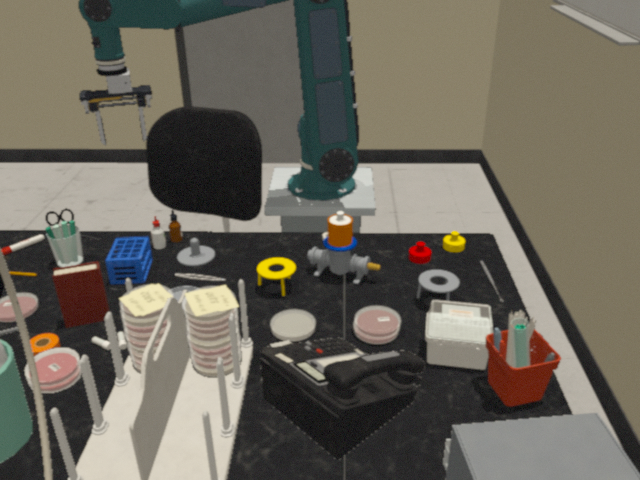

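The scene shows the stack at (323,258), the red cap at (258,347), the steel stand at (214,283) beside a yellow copy at (361,240), and the dish at (408,211). The side view shows the steel post at (196,255) with forceps beside it at (200,277). Next I'll refine the centres and check for obstacles.

```bash
python3 - <<'E'
from h import *
import itertools
Q=[];
cl={}
for n in("scene","side"):
    im,d=snapshot(n); P=cloud(n,d,np.ones(d.shape,bool)); cl[n]=P
    Q.append(P)
def near(n,c,r,z0,z1):
    P=cl[n]; return P[(np.hypot(P[:,0]-c[0],P[:,1]-c[1])<r)&(P[:,2]>z0)&(P[:,2]<z1)]
for name,c,r,z0,z1 in[("lidtop",(.507,.062),.045,.1435,.149),("knob",(.507,.062),.03,.158,.168),("cap top",(.427,.256),.035,.016,.026),("capknob",(.427,.256),.03,.036,.046),("stand",(.608,.272),.055,.05,.06),("dishrim",(.625,-.28),.055,.009,.018),("flange",(.507,.062),.045,.087,.095),("posttop",(.43,-.293),.02,.045,.056),("postplate",(.43,-.293),.055,.003,.009),("forceps",(.527,-.265),.03,.004,.01)]:
    for n in cl:
        P=near(n,c,r,z0,z1)
        if len(P)>8:
            cc,rr=cv2.minEnclosingCircle(P[:,:2].astype(np.float32)); print(name,n,len(P),"minenc",np.round(cc,4),round(rr,4),"med",np.round(np.median(P,0),4), "bbox",np.round(P.min(0),3),np.round(P.max(0),3))
P=np.vstack(Q)
for nm,c in(("dish",(.625,-.28)),("post",(.43,-.293)),("stack",(.505,.062)),("stand",(.608,.272)),("cap",(.427,.256))):
    print(nm)
    for a in range(0,360,30):
        print(a,[round(float(P[m][:,2].max()),2) if (m:=(np.hypot(*(P[:,:2]-np.array(c)-rr*np.array([np.cos(np.radians(a)),np.sin(np.radians(a))])).T)<.02)).sum()>2 else None for rr in(.06,.09,.12)],end=' ')
    print()
E
```

```text
lidtop scene 329 minenc [0.5068 0.062 ] 0.0293 med [0.5015 0.0651 0.1459] bbox [0.478 0.034 0.144] [0.536 0.089 0.149]
lidtop side 168 minenc [0.5086 0.0613] 0.0298 med [0.5131 0.0617 0.1452] bbox [0.481 0.033 0.144] [0.537 0.086 0.149]
knob scene 42 minenc [0.5058 0.0621] 0.0074 med [0.5047 0.0625 0.1633] bbox [0.499 0.056 0.159] [0.512 0.069 0.166]
knob side 28 minenc [0.51   0.0594] 0.0095 med [0.5118 0.0594 0.162 ] bbox [0.501 0.053 0.158] [0.519 0.066 0.164]
cap top scene 386 minenc [0.4271 0.2556] 0.0276 med [0.4212 0.2593 0.021 ] bbox [0.4   0.229 0.016] [0.455 0.281 0.026]
cap top side 179 minenc [0.432  0.2535] 0.027 med [0.4355 0.2518 0.0195] bbox [0.406 0.228 0.016] [0.459 0.28  0.026]
capknob scene 77 minenc [0.4272 0.2545] 0.0107 med [0.4273 0.2555 0.0409] bbox [0.418 0.246 0.036] [0.437 0.264 0.044]
capknob side 34 minenc [0.4278 0.2545] 0.0129 med [0.4293 0.2533 0.0385] bbox [0.417 0.245 0.036] [0.441 0.263 0.042]
stand scene 769 minenc [0.6075 0.2727] 0.0441 med [0.6052 0.2743 0.0549] bbox [0.564 0.231 0.05 ] [0.651 0.315 0.06 ]
stand side 600 minenc [0.6108 0.2724] 0
[... 1674 characters left out ...]
, 0.0] 90 [0.06, 0.0, 0.0] 120 [0.01, 0.0, 0.0] 150 [0.0, 0.0, 0.0] 180 [0.0, 0.0, 0.02] 210 [0.05, 0.0, 0.0] 240 [0.06, 0.05, 0.0] 270 [0.06, 0.05, 0.05] 300 [0.09, 0.0, 0.06] 330 [0.09, 0.0, 0.0] 
stand
0 [0.06, 0.0, 0.1] 30 [0.06, 0.0, 0.0] 60 [0.06, 0.0, 0.0] 90 [0.06, 0.0, 0.0] 120 [0.06, 0.0, 0.0] 150 [0.06, 0.0, 0.0] 180 [0.06, 0.01, 0.0] 210 [0.06, 0.0, 0.0] 240 [0.05, 0.0, 0.04] 270 [0.06, 0.0, 0.0] 300 [0.06, 0.0, 0.03] 330 [0.06, 0.0, 0.0] 
cap
0 [0.01, 0.01, 0.06] 30 [0.0, 0.0, 0.0] 60 [0.0, 0.0, 0.0] 90 [0.0, 0.0, 0.0] 120 [0.02, 0.04, 0.04] 150 [0.0, 0.0, 0.0] 180 [0.0, 0.0, 0.0] 210 [0.0, 0.0, 0.0] 240 [0.0, 0.0, 0.0] 270 [0.0, 0.0, 0.0] 300 [0.0, 0.0, 0.0] 330 [0.0, 0.0, 0.0]
```

Emit:
move_arm(
  steps=[0, 0, 0, 0, 0, 0.05, 0.5, 0, 0, 0, 0.025, 0.045, 0.08, 0.5, 0, 0, 0, 0.32, 0.58, 0.1, 0.5, 0, 0, 0, 0.32, 0.58, 0.1, 0.5, 0, 0, 0, 0.32, 0.58, 0.1, 0.5, 0, 0, 0, 0.32, 0.58, 0.1, 0.5, 0, 0, 0, 0.32, 0.58, 0.1, 0.5, 0, 0, 0, 0.32, 0.58, 0.1, 0.5, 0, 0, 0, 0.32, 0.58, 0.1, 0.5, 0, 0, 0, 0.32, 0.58, 0.1, 0.5, 0, 0, 0, 0.32, 0.58, 0.1, 0.5, 0, 0, 0, 0.32, 0.58, 0.1, 0.5],
)

```text
time: 2.4
tool_pos: [0.4425, -0.0426, 0.3152]
ee_rot: [3.141, -0.001, 0.333]
wrist_force: [0.0, -0.7, 0.2]
width: 0.0467
finger_force: 0.0
```

Emit:
move_arm(
  steps=[0, 0, 0, 0.024, 0.042, 0, 0.5, 0, 0, 0, 0.048, 0.084, 0, 0.5, 0, 0, 0, 0.06, 0.1, 0, 0.5, 0, 0, 0, 0.06, 0.1, 0, 0.5, 0, 0, 0, 0.06, 0.1, 0, 0.5],
)

```text
time: 2.9
tool_pos: [0.5017, 0.0553, 0.3145]
ee_rot: [3.141, 0.001, 0.333]
wrist_force: [0.6, -0.2, -0.0]
width: 0.0467
finger_force: 0.0
```

```bash
cat > w.py <<'E'
from h import *
def look(name,zs):
    o=get_obs(); C=cam("wrist"); im,d=snapshot("wrist"); save(name,im)
    print("t",round(float(o["time"]),2),"tcp",np.round(o["tool_pos"],4),"rot",np.round(o["ee_rot"],3),"cam",np.round(-C[1].T@C[2],3))
    return im,d,C
E
python3 - <<'E'
from w import *
im,d,C=look("w1",0)
P=cloud("wrist",d,np.ones(d.shape,bool),C)
for nm,z0,z1,r in(("knob",.159,.168,.02),("rim",.1435,.151,.045),("flange",.087,.095,.05)):
    for c in[(.508,.061)]:
        q=P[(np.hypot(P[:,0]-c[0],P[:,1]-c[1])<r)&(P[:,2]>z0)&(P[:,2]<z1)]
        if len(q)>5: print(nm,len(q),cv2.minEnclosingCircle(q[:,:2].astype(np.float32)),np.median(q,0))
for t in("lid","cup","support"):
    for s in spot_point("wrist",t)[:2]: print(t,round(s["score"],2),s["uv"],rayz("wrist",s["uv"],{"lid":.141,"cup":.091,"support":.085}[t],C))
E
```

```text
t 2.9 tcp [0.5017 0.0553 0.3145] rot [3.141e+00 1.000e-03 3.330e-01] cam [0.565 0.079 0.48 ]
knob 226 ((0.5047723054885864, 0.06138066202402115), 0.007954168133437634) [0.50534934 0.06150679 0.16428425]
rim 2025 ((0.5046911835670471, 0.06156487017869949), 0.028073949739336967) [0.50612946 0.06198539 0.14663561]
flange 947 ((0.5046191215515137, 0.06124047562479973), 0.03797910735011101) [0.52574997 0.07065468 0.09131075]
lid 0.97 [324.9, 219.5] [0.50371678 0.05975428 0.141     ]
cup 0.86 [324.4, 207.4] [0.50758552 0.06200306 0.091     ]
```

View pics/w1.png

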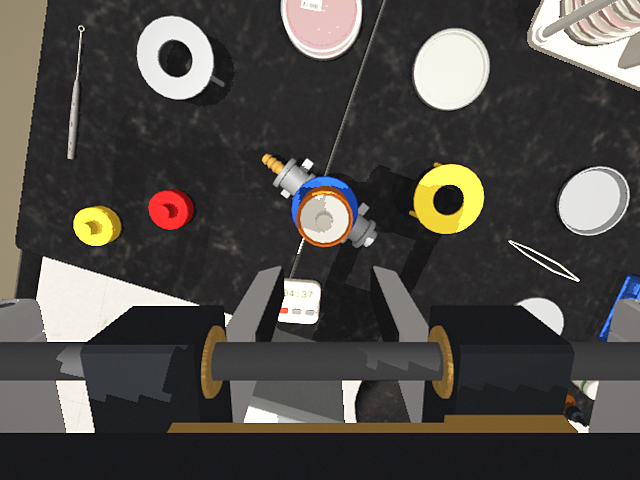

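The wrist picture shows the stack at (325,217) with the knob on top. The red cap is at (171,210), the steel stand at (175,58), the dish at (594,200) and the forceps at (545,260). The wrist fits at three heights agree on (0.505, 0.061).

Emit:
move_arm(
  steps=[0, 0, 0, 0.003, 0.006, -0.045, 0.5, 0, 0, 0, 0.003, 0.006, -0.09, 0.5, 0, 0, 0, 0.003, 0.006, -0.125, 0.5, 0, 0, 0, 0.003, 0.006, -0.125, 0.5, 0, 0, 0, 0.003, 0.006, -0.125, 0.5],
)

```text
time: 3.6
tool_pos: [0.5048, 0.0607, 0.1905]
ee_rot: [3.141, -0.0, 0.332]
wrist_force: [0.4, 0.8, 0.0]
width: 0.0473
finger_force: 0.0
```

```bash
cat >> w.py <<'E'
def fit(P,c,r,z0,z1):
    q=P[(np.hypot(P[:,0]-c[0],P[:,1]-c[1])<r)&(P[:,2]>z0)&(P[:,2]<z1)]
    if len(q)<6: return print("few",len(q))
    cc,rr=cv2.minEnclosingCircle(q[:,:2].astype(np.float32)); print(len(q),np.round(cc,4),"r",round(rr,4),"med",np.round(np.median(q,0),4))
E
python3 - <<'E'
from w import *
im,d,C=look("w2",0)
P=cloud("wrist",d,np.ones(d.shape,bool),C)
fit(P,(.505,.061),.02,.159,.168);fit(P,(.505,.061),.045,.1435,.151)
fit(P,(.427,.255),.035,.036,.046);fit(P,(.608,.272),.055,.05,.06);fit(P,(.5047,.0613),.05,.087,.095)
o=get_obs();print(o["tool_pos"])
E
```

```text
t 3.6 tcp [0.5048 0.0607 0.1905] rot [ 3.141 -0.     0.332] cam [0.568 0.084 0.356]
578 [0.5049 0.0613] r 0.0082 med [0.5058 0.0615 0.1642]
4721 [0.5048 0.0615] r 0.0282 med [0.5075 0.0624 0.1466]
380 [0.4252 0.255 ] r 0.0104 med [0.4257 0.2541 0.0414]
5872 [0.6051 0.2737] r 0.0439 med [0.5926 0.263  0.0555]
1881 [0.5053 0.0615] r 0.038 med [0.5274 0.0725 0.0914]
[0.5059011  0.06087456 0.19219398]
```

Emit:
move_arm(
  steps=[0, 0, 0, 0, 0.0005, -0.029, 0.5, 0, 0, 0, 0, 0.0005, -0.029, 0.5, 0, 0, 0, 0, 0.0005, -0.029, 0.5, 0, 0, 0, 0, 0.0005, -0.029, 0, 0, 0, 0, 0, 0.0005, -0.029, 0, 0, 0, 0, 0, 0.0005, -0.029, 0, 0, 0, 0, 0, 0.0005, -0.029, 0, 0, 0, 0, 0, 0.0005, -0.029, 0],
)

```text
time: 4.45
tool_pos: [0.5051, 0.0617, 0.161]
ee_rot: [3.141, -0.0, 0.333]
wrist_force: [1.2, -1.3, 1.2]
width: 0.0152
finger_force: 30.0
```

Emit:
move_arm(
  steps=[0, 0, 0, 0, 0, 0.025, 0, 0, 0, 0, 0, 0, 0.06, 0, 0, 0, 0, 0.015, -0.043, 0.06, 0, 0, 0, 0, 0.03, -0.086, 0.06, 0, 0, 0, 0, 0.045, -0.129, 0.06, 0, 0, 0, 0, 0.06, -0.172, 0.06, 0, 0, 0, 0, 0.075, -0.215, 0.06, 0, 0, 0, 0, 0.09, -0.258, 0.06, 0, 0, 0, 0, 0.105, -0.3, 0.06, 0, 0, 0, 0, 0.12, -0.34, 0.06, 0, 0, 0, 0, 0.12, -0.34, 0.06, 0, 0, 0, 0, 0.12, -0.34, 0.06, 0],
)

```text
time: 5.65
tool_pos: [0.6246, -0.2788, 0.219]
ee_rot: [-3.139, 0.002, 0.331]
wrist_force: [0.9, 0.2, 0.0]
width: 0.0152
finger_force: 30.0
```

```bash
python3 - <<'E'
from w import *
im,d,C=look("w3",0)
P=cloud("wrist",d,np.ones(d.shape,bool),C)
fit(P,(.625,-.281),.055,.009,.018);fit(P,(.625,-.281),.03,.002,.007)
fit(P,(.432,-.293),.015,.046,.056);fit(P,(.432,-.293),.052,.004,.009)
q=P[(P[:,2]>.004)&(P[:,2]<.009)&(abs(P[:,0]-.527)<.03)&(abs(P[:,1]+.265)<.08)];print("forceps",q.min(0),q.max(0))
E
```

```text
t 5.65 tcp [ 0.6246 -0.2788  0.219 ] rot [-3.139e+00  2.000e-03  3.310e-01] cam [ 0.688 -0.256  0.385]
740 [ 0.6223 -0.2814] r 0.0468 med [ 0.6381 -0.2704  0.0127]
2171 [ 0.625 -0.281] r 0.03 med [ 0.6265 -0.2801  0.0045]
few 0
274 [ 0.4321 -0.315 ] r 0.0403 med [ 0.4109 -0.3255  0.0065]
forceps [ 0.52064386 -0.25599359  0.00401127] [ 0.53590035 -0.20311953  0.00739521]
```

View pics/w3.png

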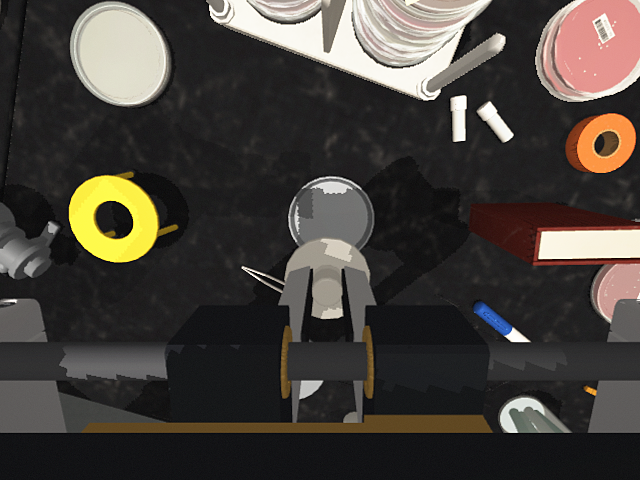

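The picture shows the lid held level at (326,285), with the dish at (331,217) and nothing within the gripper's sweep.

Emit:
move_arm(
  steps=[0, 0, 0, -0.002, -0.0025, -0.045, 0, 0, 0, 0, -0.002, -0.0025, -0.09, 0, 0, 0, 0, -0.002, -0.0025, -0.135, 0, 0, 0, 0, -0.002, -0.0025, -0.17, 0, 0, 0, 0, -0.002, -0.0025, -0.185, 0, 0, 0, 0, -0.002, -0.0025, -0.189, 0, 0, 0, 0, -0.002, -0.0025, -0.189, 0],
)

```text
time: 6.4
tool_pos: [0.6238, -0.2802, 0.0334]
ee_rot: [3.14, -0.002, 0.334]
wrist_force: [-1.1, -0.2, 0.3]
width: 0.0153
finger_force: 30.0
```

Emit:
move_arm(
  steps=[0, 0, 0, 0, 0, -0.003, 0, 0, 0, 0, 0, 0, -0.006, 0, 0, 0, 0, 0, 0, -0.008, 0, 0, 0, 0, 0, 0, -0.008, 0],
)

```text
time: 6.8
tool_pos: [0.6231, -0.2808, 0.0241]
ee_rot: [3.141, -0.001, 0.333]
wrist_force: [0.1, 0.2, -0.6]
width: 0.0153
finger_force: 30.0
```

Emit:
move_arm(
  steps=[0, 0, 0, 0, 0, -0.001, 0, 0, 0, 0, 0, 0, -0.001, 0],
)

```text
time: 7.0
tool_pos: [0.6232, -0.2808, 0.024]
ee_rot: [3.141, -0.001, 0.333]
wrist_force: [-1.8, 0.0, 5.7]
width: 0.0153
finger_force: 30.0
```

Emit:
move_arm(
  steps=[0, 0, 0, 0, 0, 0, 0.4, 0, 0, 0, 0, 0, 0, 0.4, 0, 0, 0, 0, 0, 0, 0.4, 0, 0, 0, 0, 0, 0.03, 0.4, 0, 0, 0, 0, 0, 0.075, 0.8, 0, 0, 0, 0, 0, 0.12, 0.8, 0, 0, 0, 0, 0, 0.165, 0.8, 0, 0, 0, -0.015, 0.043, 0.175, 0.8, 0, 0, 0, -0.03, 0.086, 0.175, 0.8, 0, 0, 0, -0.045, 0.129, 0.175, 0.8, 0, 0, 0, -0.06, 0.172, 0.175, 0.8],
)

```text
time: 8.1
tool_pos: [0.5617, -0.1067, 0.1968]
ee_rot: [-3.14, 0.001, 0.332]
wrist_force: [-0.3, -1.1, 0.1]
width: 0.0752
finger_force: 0.0
```

Emit:
move_arm(
  steps=[0, 0, 0, -0.015, 0.043, 0, 0.8, 0, 0, 0, -0.03, 0.086, 0, 0.8, 0, 0, 0, -0.045, 0.129, 0, 0.8, 0, 0, 0, -0.058, 0.17, 0, 0.8, 0, 0, 0, -0.058, 0.17, 0, 0.8, 0, 0, 0, -0.058, 0.17, 0, 0.8],
)

```text
time: 8.7
tool_pos: [0.5043, 0.0622, 0.1972]
ee_rot: [3.142, 0.001, 0.335]
wrist_force: [-0.2, -0.6, -0.2]
width: 0.0752
finger_force: 0.0
```

```bash
python3 - <<'E'
from w import *
im,d,C=look("w4",0)
P=cloud("wrist",d,np.ones(d.shape,bool),C)
fit(P,(.505,.061),.045,.1435,.151);fit(P,(.505,.061),.05,.087,.095);fit(P,(.505,.061),.019,.102,.112)
fit(P,(.427,.255),.035,.036,.046);fit(P,(.608,.272),.055,.05,.06)
im,d=snapshot("scene");P=cloud("scene",d,np.ones(d.shape,bool)); cv2.imwrite("pics/s2.png",cv2.resize(im[150:330,300:540,::-1],None,fx=3,fy=3))
fit(P,(.6225,-.281),.04,.007,.012);fit(P,(.6225,-.281),.02,.023,.031)
E
```

```text
t 8.7 tcp [0.5043 0.0622 0.1972] rot [3.142e+00 1.000e-03 3.350e-01] cam [0.568 0.086 0.363]
1157 [0.5041 0.0628] r 0.0281 med [0.503  0.0626 0.1471]
1918 [0.5048 0.0613] r 0.0381 med [0.5272 0.0685 0.0914]
1687 [0.5046 0.061 ] r 0.019 med [0.5039 0.0609 0.1078]
367 [0.4251 0.255 ] r 0.0105 med [0.4257 0.2543 0.0415]
5813 [0.6056 0.2732] r 0.0435 med [0.5937 0.2636 0.0555]
94 [ 0.6193 -0.287 ] r 0.0336 med [ 0.6181 -0.2742  0.0088]
21 [ 0.6239 -0.2773] r 0.0095 med [ 0.6218 -0.2755  0.0264]
```

View pics/s2.png

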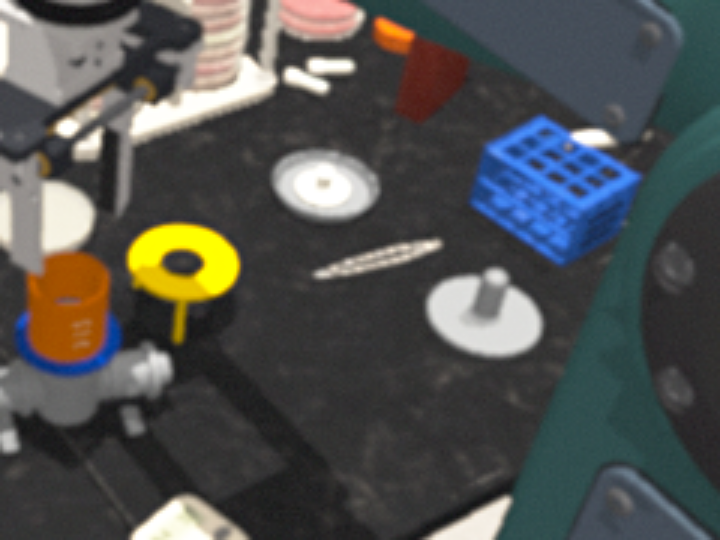

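The lid lies in the dish, knob up (325,184 in the crop), and the post is in view at (490,300). Next is the cup.

Emit:
move_arm(
  steps=[0, 0, 0, 0, 0, -0.04, 0.8, 0, 0, 0, 0, 0, -0.07, 0.8, 0, 0, 0, 0, 0, -0.07, 0.8, 0, 0, 0, 0, 0, -0.07, 0.8, 0, 0, 0, 0, 0, -0.07, 0, 0, 0, 0, 0, 0, -0.07, 0, 0, 0, 0, 0, 0, -0.07, 0, 0, 0, 0, 0, 0, -0.07, 0],
)

```text
time: 9.6
tool_pos: [0.506, 0.0614, 0.1296]
ee_rot: [3.14, -0.003, 0.333]
wrist_force: [-1.1, -0.6, 4.3]
width: 0.0559
finger_force: 30.0
```

Emit:
move_arm(
  steps=[0, 0, 0, 0, 0, 0.01, 0, 0, 0, 0, 0, 0, 0.02, 0, 0, 0, 0, 0, 0, 0.03, 0, 0, 0, 0, 0, 0, 0.05, 0, 0, 0, 0, 0, 0, 0.08, 0, 0, 0, 0, 0, 0, 0.1, 0, 0, 0, 0, 0, 0, 0.1, 0],
)

```text
time: 10.3
tool_pos: [0.5066, 0.0617, 0.2322]
ee_rot: [3.139, -0.007, 0.333]
wrist_force: [-0.1, 0.4, -1.6]
width: 0.0559
finger_force: 30.0
```

```bash
python3 - <<'E'
from w import *
o=get_obs();print(o["tool_pos"])
im,d=snapshot("side");save("side2",im);P=cloud("side",d,np.ones(d.shape,bool))
fit(P,(.505,.061),.035,.155,.26)
q=P[(np.hypot(P[:,0]-.52,P[:,1]-.06)<.035)&(P[:,2]>.13)&(P[:,2]<.26)]; print(np.percentile(q,[1,50,99],axis=0))
cv2.imwrite("pics/side2c.png",cv2.resize(im[100:330,150:500,::-1],None,fx=2,fy=2))
fit(P,(.5045,.061),.05,.087,.095);fit(P,(.436,-.293),.015,.046,.056)
E
```

```text
[0.50656625 0.061651   0.23218643]
889 [0.5095 0.0628] r 0.0339 med [0.5261 0.0636 0.2307]
[[0.4862744  0.02535239 0.19238918]
 [0.52821629 0.0593365  0.22824589]
 [0.53779582 0.09119117 0.25697521]]
291 [0.5109 0.0591] r 0.0405 med [0.5233 0.0599 0.09  ]
23 [ 0.4333 -0.2941] r 0.0107 med [ 0.4339 -0.2948  0.048 ]
```

View pics/side2c.png

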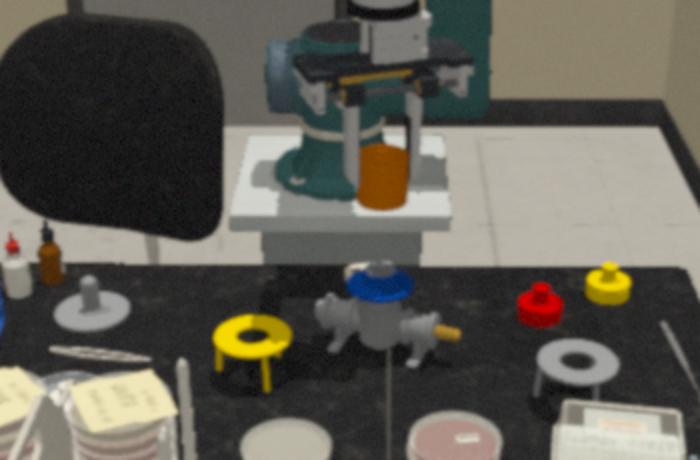

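The side crop shows the cup gripped at (384,178) and the support still in the port at (380,283). Now I'll carry the cup to a point short of the post and look.

Emit:
move_arm(
  steps=[0, 0, 0, -0.016, -0.041, 0, 0, 0, 0, 0, -0.032, -0.082, 0, 0, 0, 0, 0, -0.048, -0.123, 0, 0, 0, 0, 0, -0.064, -0.164, 0, 0, 0, 0, 0, -0.08, -0.205, 0, 0, 0, 0, 0, -0.096, -0.246, 0, 0, 0, 0, 0, -0.112, -0.287, 0, 0, 0, 0, 0, -0.128, -0.328, 0, 0, 0, 0, 0, -0.14, -0.36, 0, 0, 0, 0, 0, -0.14, -0.36, 0, 0, 0, 0, 0, -0.14, -0.36, 0, 0],
)

```text
time: 11.45
tool_pos: [0.3642, -0.2982, 0.226]
ee_rot: [-3.138, 0.001, 0.331]
wrist_force: [-0.2, 0.1, -1.1]
width: 0.0559
finger_force: 30.0
```

```bash
python3 - <<'E'
from w import *
im,d,C=look("w5",0)
P=cloud("wrist",d,np.ones(d.shape,bool),C)
fit(P,(.43,-.293),.02,.046,.056);fit(P,(.43,-.293),.052,.004,.009)
q=P[(np.hypot(P[:,0]-.43,P[:,1]+.293)>.06)&(np.hypot(P[:,0]-.43,P[:,1]+.293)<.15)&(P[:,2]>.04)&(P[:,2]<.15)];print("obst",len(q),q.min(0),q.max(0))
E
```

```text
t 11.45 tcp [ 0.3642 -0.2982  0.226 ] rot [-3.138e+00  1.000e-03  3.310e-01] cam [ 0.428 -0.275  0.392]
322 [ 0.4275 -0.2941] r 0.01 med [ 0.4277 -0.2937  0.0501]
5267 [ 0.4277 -0.2939] r 0.046 med [ 0.4292 -0.293   0.0064]
obst 3534 [ 0.33784359 -0.44212577  0.04004674] [ 0.54506761 -0.3490615   0.08962784]
```

View pics/w5.png

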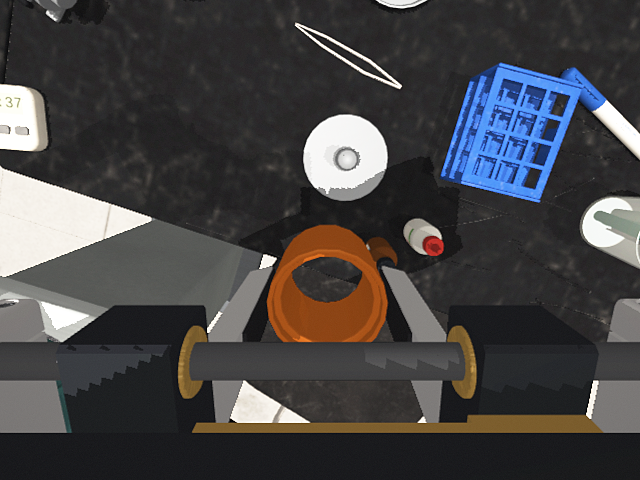

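The post is at (346,158) in the picture, with the cup held level at (328,285). The bottles are lower than 90 mm and clear of the fingers.

Emit:
move_arm(
  steps=[0, 0, 0, 0.04, 0.004, 0, 0, 0, 0, 0, 0.0635, 0.0045, 0, 0, 0, 0, 0, 0.0635, 0.0045, 0, 0, 0, 0, 0, 0.0635, 0.0045, 0, 0, 0, 0, 0, 0.0635, 0.0045, -0.045, 0, 0, 0, 0, 0.0635, 0.0045, -0.09, 0, 0, 0, 0, 0.0635, 0.0045, -0.13, 0, 0, 0, 0, 0.0635, 0.0045, -0.16, 0, 0, 0, 0, 0.0635, 0.0045, -0.172, 0, 0, 0, 0, 0.0635, 0.0045, -0.172, 0, 0, 0, 0, 0.0635, 0.0045, -0.172, 0],
)

```text
time: 12.6
tool_pos: [0.4291, -0.2947, 0.0575]
ee_rot: [3.139, -0.001, 0.333]
wrist_force: [-0.5, -0.3, -1.0]
width: 0.0563
finger_force: 30.0
```

Emit:
move_arm(
  steps=[0, 0, 0, 0, 0, -0.004, 0, 0, 0, 0, 0, 0, -0.008, 0, 0, 0, 0, 0, 0, -0.01, 0, 0, 0, 0, 0, 0, -0.011, 0, 0, 0, 0, 0, 0, -0.011, 0],
)

```text
time: 13.1
tool_pos: [0.4284, -0.2941, 0.0447]
ee_rot: [3.141, -0.0, 0.333]
wrist_force: [-0.3, 0.0, -0.4]
width: 0.0562
finger_force: 30.0
```

Emit:
move_arm(
  steps=[0, 0, 0, 0, 0, -0.001, 0, 0, 0, 0, 0, 0, -0.001, 0],
)

```text
time: 13.3
tool_pos: [0.4284, -0.2942, 0.0446]
ee_rot: [3.141, 0.0, 0.333]
wrist_force: [-1.3, 1.0, 4.1]
width: 0.0559
finger_force: 30.0
```

Contact. Release and return to the stack.

Emit:
move_arm(
  steps=[0, 0, 0, 0, 0, 0, 0.8, 0, 0, 0, 0, 0, 0, 0.8, 0, 0, 0, 0, 0, 0, 0.8, 0, 0, 0, 0, 0, 0.04, 0.8, 0, 0, 0, 0, 0, 0.085, 0.8, 0, 0, 0, 0, 0, 0.13, 0.8, 0, 0, 0, 0.01, 0.045, 0.14, 0.7, 0, 0, 0, 0.02, 0.09, 0.14, 0.7, 0, 0, 0, 0.03, 0.135, 0.14, 0.7, 0, 0, 0, 0.04, 0.18, 0.14, 0.7, 0, 0, 0, 0.05, 0.225, 0.14, 0.7, 0, 0, 0, 0.06, 0.27, 0.14, 0.7],
)

```text
time: 14.5
tool_pos: [0.4886, -0.0223, 0.1837]
ee_rot: [3.141, -0.001, 0.333]
wrist_force: [-0.2, -0.4, -0.1]
width: 0.0659
finger_force: 0.0
```

Emit:
move_arm(
  steps=[0, 0, 0, 0.01, 0.045, 0, 0.7, 0, 0, 0, 0.017, 0.085, 0, 0.7, 0, 0, 0, 0.017, 0.085, 0, 0.7, 0, 0, 0, 0.017, 0.085, 0, 0.7],
)

```text
time: 14.9
tool_pos: [0.5053, 0.0615, 0.1833]
ee_rot: [3.141, 0.001, 0.335]
wrist_force: [-0.3, 0.7, -0.3]
width: 0.0653
finger_force: 0.0
```

```bash
python3 - <<'E'
from w import *
im,d,C=look("w6",0)
P=cloud("wrist",d,np.ones(d.shape,bool),C)
for z in((.087,.095),(.104,.112)): fit(P,(.505,.061),.045 if z[0]<.1 else .025,*z)
q=P[(np.hypot(P[:,0]-.505,P[:,1]-.061)<.018)&(P[:,2]>.1)]; print("plane",np.linalg.lstsq(np.c_[q[:,:2]-[.505,.061],np.ones(len(q))],q[:,2],rcond=None)[0])
im,d=snapshot("side");P=cloud("side",d,np.ones(d.shape,bool))
fit(P,(.432,-.294),.035,.055,.07)
cv2.imwrite("pics/side3c.png",cv2.resize(im[220:300,130:400,::-1],None,fx=2.9,fy=2.9))
E
```

```text
t 14.9 tcp [0.5053 0.0615 0.1833] rot [3.141e+00 1.000e-03 3.350e-01] cam [0.569 0.085 0.349]
4936 [0.5046 0.0613] r 0.038 med [0.5114 0.0639 0.0915]
2284 [0.5045 0.0614] r 0.0202 med [0.5055 0.0617 0.1079]
plane [1.97859514 0.71152944 0.11706946]
120 [ 0.4302 -0.2946] r 0.0315 med [ 0.429  -0.2937  0.0582]
```

View pics/side3c.png

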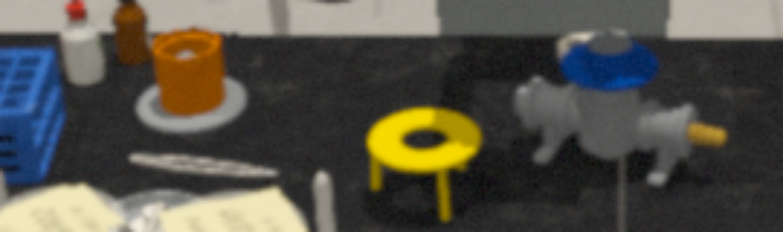

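The cup stands over the post on its plate (190,75 in the crop). The support is exposed, level and centred at (0.5045, 0.0613). I'll grip its head.

Emit:
move_arm(
  steps=[0, 0, 0, -0.0005, 0, -0.04, 0.7, 0, 0, 0, -0.0005, 0, -0.07, 0.7, 0, 0, 0, -0.0005, 0, -0.076, 0.7, 0, 0, 0, -0.0005, 0, -0.076, 0.7, 0, 0, 0, -0.0005, 0, -0.076, 0.7],
)

```text
time: 15.5
tool_pos: [0.5055, 0.0599, 0.1086]
ee_rot: [3.141, -0.001, 0.331]
wrist_force: [-0.1, -1.0, 0.2]
width: 0.0658
finger_force: 0.0
```

Emit:
move_arm(
  steps=[0, 0, 0, 0, 0.001, -0.001, 0.7, 0, 0, 0, 0, 0.001, -0.001, 0, 0, 0, 0, 0, 0.001, -0.001, 0, 0, 0, 0, 0, 0.001, -0.001, 0, 0, 0, 0, 0, 0.001, -0.001, 0],
)

```text
time: 16.0
tool_pos: [0.5057, 0.0603, 0.1073]
ee_rot: [3.137, -0.001, 0.333]
wrist_force: [1.4, -3.7, 0.5]
width: 0.0395
finger_force: 30.0
```

Pull straight up slowly.

Emit:
move_arm(
  steps=[0, 0, 0, 0, 0.0005, 0.004, 0, 0, 0, 0, 0, 0.0005, 0.008, 0, 0, 0, 0, 0, 0.0005, 0.012, 0, 0, 0, 0, 0, 0.0005, 0.016, 0, 0, 0, 0, 0, 0.0005, 0.02, 0],
)

```text
time: 16.5
tool_pos: [0.5046, 0.0619, 0.1262]
ee_rot: [3.141, 0.002, 0.333]
wrist_force: [1.7, -3.4, -4.4]
width: 0.0393
finger_force: 30.0
```

Emit:
move_arm(
  steps=[0, 0, 0, 0, 0, 0.004, 0, 0, 0, 0, 0, 0, 0.008, 0, 0, 0, 0, 0, 0, 0.012, 0, 0, 0, 0, 0, 0, 0.016, 0, 0, 0, 0, 0, 0, 0.025, 0, 0, 0, 0, 0, 0, 0.045, 0, 0, 0, 0, 0, 0, 0.08, 0, 0, 0, 0, 0, 0, 0.08, 0, 0, 0, 0, 0, 0, 0.08, 0],
)

```text
time: 17.4
tool_pos: [0.5054, 0.0629, 0.2082]
ee_rot: [3.141, -0.003, 0.333]
wrist_force: [-0.8, -0.7, -1.6]
width: 0.0396
finger_force: 30.0
```

```bash
python3 - <<'E'
from w import *
o=get_obs();print(o["tool_pos"],o["wrist_force"],o["width"])
im,d=snapshot("side");P=cloud("side",d,np.ones(d.shape,bool))
for r,z0,z1 in((.05,.165,.2),(.025,.135,.18)):
    q=P[(np.hypot(P[:,0]-.507,P[:,1]-.06)<r)&(P[:,2]>z0)&(P[:,2]<z1)];print(len(q),np.percentile(q,[1,99],axis=0))
cv2.imwrite("pics/side4c.png",cv2.resize(im[120:300,240:480,::-1],None,fx=3,fy=3))
E
```

```text
[0.50538885 0.06293061 0.20817273] [-0.75608999 -0.68420621 -1.56037248] 0.03956246631001323
345 [[0.49280136 0.02669361 0.16630435]
 [0.54514498 0.09972762 0.19957385]]
53 [[0.50626095 0.0571767  0.14829223]
 [0.5174177  0.07045942 0.16915295]]
```

View pics/side4c.png

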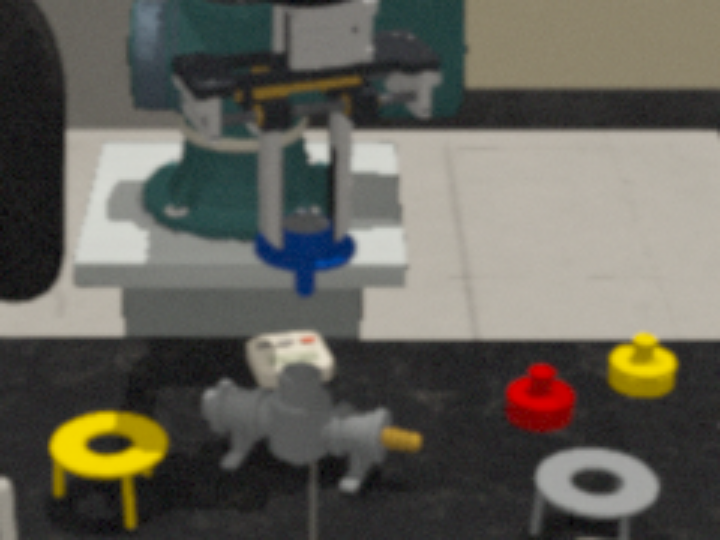

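The crop shows the support held upright at (305,245), free of the port. The steel stand is at (597,482).

Emit:
move_arm(
  steps=[0, 0, 0, 0.02, 0.042, 0, 0, 0, 0, 0, 0.04, 0.084, 0, 0, 0, 0, 0, 0.06, 0.126, 0, 0, 0, 0, 0, 0.08, 0.168, 0, 0, 0, 0, 0, 0.1, 0.21, 0, 0, 0, 0, 0, 0.1, 0.21, 0, 0, 0, 0, 0, 0.1, 0.21, 0, 0],
)

```text
time: 18.15
tool_pos: [0.6039, 0.273, 0.2033]
ee_rot: [3.141, 0.006, 0.335]
wrist_force: [0.2, -1.1, -0.7]
width: 0.0393
finger_force: 30.0
```

```bash
python3 - <<'E'
from w import *
im,d,C=look("w7",0)
P=cloud("wrist",d,np.ones(d.shape,bool),C)
fit(P,(.6053,.2735),.05,.05,.06)
fit(P,(.6053,.2735),.06,.183,.2);fit(P,(.6053,.2735),.024,.2,.22)
E
```

```text
t 18.15 tcp [0.6039 0.273  0.2033] rot [3.141 0.006 0.335] cam [0.668 0.297 0.368]
2490 [0.6068 0.2734] r 0.0427 med [0.6292 0.2823 0.0554]
7000 [0.6028 0.2742] r 0.0382 med [0.6201 0.2784 0.1875]
5020 [0.6053 0.2735] r 0.024 med [0.6043 0.2746 0.2039]
```

View pics/w7.png

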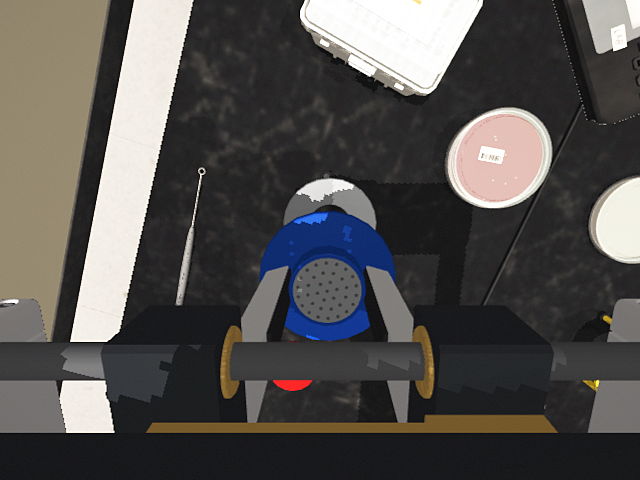

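The support's head is at (327,290), with the stand's ring partly hidden behind it at (330,205). A 2.5 mm correction in x centres it, so I'll lower it.

Emit:
move_arm(
  steps=[0, 0, 0, 0.002, -0.0005, -0.03, 0, 0, 0, 0, 0.002, -0.0005, -0.06, 0, 0, 0, 0, 0.002, -0.0005, -0.085, 0, 0, 0, 0, 0.002, -0.0005, -0.105, 0, 0, 0, 0, 0.002, -0.0005, -0.118, 0, 0, 0, 0, 0.002, -0.0005, -0.118, 0, 0, 0, 0, 0.002, -0.0005, -0.118, 0],
)

```text
time: 18.9
tool_pos: [0.6072, 0.2713, 0.0898]
ee_rot: [3.141, -0.001, 0.332]
wrist_force: [0.4, 0.9, -0.3]
width: 0.0394
finger_force: 30.0
```

Emit:
move_arm(
  steps=[0, 0, 0, -0.001, 0.001, -0.004, 0, 0, 0, 0, -0.001, 0.001, -0.008, 0, 0, 0, 0, -0.001, 0.001, -0.01, 0, 0, 0, 0, -0.001, 0.001, -0.011, 0, 0, 0, 0, -0.001, 0.001, -0.011, 0],
)

```text
time: 19.4
tool_pos: [0.6058, 0.273, 0.0775]
ee_rot: [3.141, 0.0, 0.333]
wrist_force: [-0.7, 0.3, -1.1]
width: 0.039
finger_force: 30.0
```

Emit:
move_arm(
  steps=[0, 0, 0, 0, 0, -0.001, 0, 0, 0, 0, 0, 0, -0.001, 0],
)

```text
time: 19.6
tool_pos: [0.606, 0.273, 0.0773]
ee_rot: [3.142, -0.001, 0.333]
wrist_force: [-1.4, -0.5, 0.3]
width: 0.0392
finger_force: 30.0
```

Emit:
move_arm(
  steps=[0, 0, 0, 0, 0, -0.001, 0, 0, 0, 0, 0, 0, -0.001, 0],
)

```text
time: 19.8
tool_pos: [0.6061, 0.273, 0.0773]
ee_rot: [-3.142, -0.001, 0.333]
wrist_force: [-2.2, -1.4, 4.3]
width: 0.0389
finger_force: 30.0
```

Emit:
move_arm(
  steps=[0, 0, 0, 0, 0, 0, 0.7, 0, 0, 0, 0, 0, 0, 0.7, 0, 0, 0, 0, 0, 0, 0.7, 0, 0, 0, 0, 0, 0.03, 0.7, 0, 0, 0, 0, 0, 0.07, 0.7, 0, 0, 0, 0, 0, 0.1, 0.6, 0, 0, 0, -0.045, -0.004, 0.1, 0.5, 0, 0, 0, -0.09, -0.009, 0.1, 0.5, 0, 0, 0, -0.135, -0.013, 0.1, 0.5, 0, 0, 0, -0.18, -0.018, 0.1, 0.5, 0, 0, 0, -0.18, -0.018, 0.1, 0.5, 0, 0, 0, -0.18, -0.018, 0.1, 0.5],
)

```text
time: 21.0
tool_pos: [0.4256, 0.255, 0.1759]
ee_rot: [3.141, -0.001, 0.334]
wrist_force: [0.4, -0.4, 0.4]
width: 0.0469
finger_force: 0.0
```

```bash
python3 - <<'E'
from w import *
im,d,C=look("w8",0)
P=cloud("wrist",d,np.ones(d.shape,bool),C)
fit(P,(.4252,.255),.02,.036,.046);fit(P,(.4252,.255),.04,.015,.027);fit(P,(.605,.2735),.06,.057,.065)
q=P[(np.hypot(P[:,0]-.605,P[:,1]-.2735)<.036)&(P[:,2]>.057)&(P[:,2]<.065)];print("plane",len(q),np.linalg.lstsq(np.c_[q[:,:2]-[.605,.2735],np.ones(len(q))],q[:,2],rcond=None)[0])
E
```

```text
t 21.0 tcp [0.4256 0.255  0.1759] rot [ 3.141e+00 -1.000e-03  3.340e-01] cam [0.489 0.278 0.342]
382 [0.4254 0.2552] r 0.0102 med [0.4255 0.2552 0.0415]
1975 [0.4255 0.2552] r 0.0266 med [0.4288 0.2569 0.0214]
3518 [0.5986 0.2714] r 0.0402 med [0.5844 0.2669 0.0613]
plane 3009 [0.00026491 0.00288409 0.06144723]
```

View pics/w8.png

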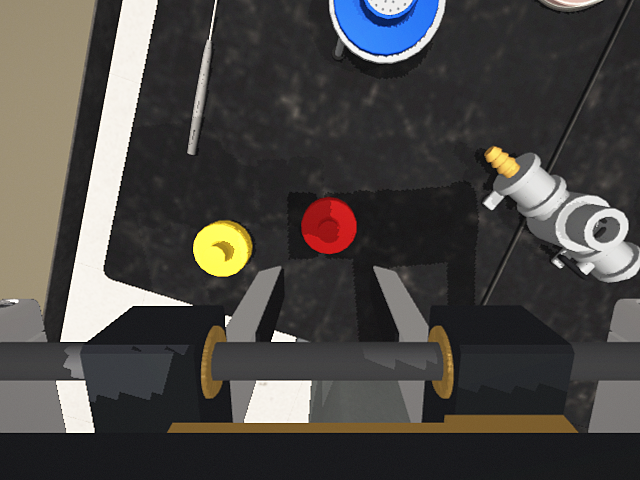

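The support hangs level on the stand (flange plane 61 mm, flat). The red cap is at (329,227) and the open port at (605,230). Next I'll grasp the cap.

Emit:
move_arm(
  steps=[0, 0, 0, 0, 0, -0.045, 0.5, 0, 0, 0, 0, 0, -0.09, 0.5, 0, 0, 0, 0, 0, -0.12, 0.5, 0, 0, 0, 0, 0, -0.135, 0.5, 0, 0, 0, 0, 0, -0.137, 0.5, 0, 0, 0, 0, 0, -0.137, 0.5, 0, 0, 0, 0, 0, -0.137, 0, 0, 0, 0, 0, 0, -0.137, 0, 0, 0, 0, 0, 0, -0.137, 0, 0, 0, 0, 0, 0, -0.137, 0],
)

```text
time: 22.05
tool_pos: [0.4264, 0.255, 0.0394]
ee_rot: [3.141, -0.001, 0.333]
wrist_force: [0.2, 0.4, 1.9]
width: 0.0187
finger_force: 9.8
```

Emit:
move_arm(
  steps=[0, 0, 0, 0, 0, 0, 0, 0, 0, 0, 0, 0, 0.03, 0, 0, 0, 0, 0, 0, 0.075, 0, 0, 0, 0, 0, 0, 0.12, 0, 0, 0, 0, 0, 0, 0.14, 0, 0, 0, 0, 0.016, -0.039, 0.14, 0, 0, 0, 0, 0.032, -0.078, 0.14, 0, 0, 0, 0, 0.048, -0.117, 0.14, 0, 0, 0, 0, 0.064, -0.156, 0.14, 0, 0, 0, 0, 0.0785, -0.1935, 0.14, 0, 0, 0, 0, 0.0785, -0.1935, 0.14, 0, 0, 0, 0, 0.0785, -0.1935, 0.14, 0],
)

```text
time: 23.25
tool_pos: [0.5042, 0.0609, 0.1784]
ee_rot: [-3.141, 0.001, 0.331]
wrist_force: [-0.5, 0.1, -1.1]
width: 0.0173
finger_force: 30.0
```

```bash
python3 - <<'E'
from w import *
o=get_obs();print(o["tool_pos"],o["width"],o["finger_force"])
im,d,C=look("w9",0)
P=cloud("wrist",d,np.ones(d.shape,bool),C)
fit(P,(.5047,.0613),.045,.155,.168); fit(P,(.5047,.0613),.025,.081,.089)
E
```

```text
[0.504248   0.06092156 0.17836599] 0.017276019037003165 29.999852031469345
t 23.25 tcp [0.5042 0.0609 0.1784] rot [-3.141e+00  1.000e-03  3.310e-01] cam [0.568 0.084 0.344]
3188 [0.503  0.0623] r 0.0265 med [0.5149 0.065  0.1603]
140 [0.5147 0.0638] r 0.0133 med [0.5189 0.065  0.0849]
```

View pics/w9.png

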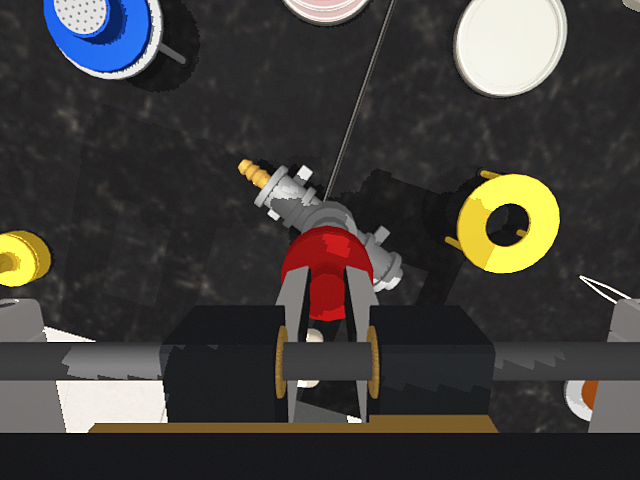

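The cap is held level at (327,270) over the port. I'll shift it 1.5 mm in x and -1 mm in y, then lower.

Emit:
move_arm(
  steps=[0, 0, 0, 0.0015, -0.001, -0.02, 0, 0, 0, 0, 0.0015, -0.001, -0.04, 0, 0, 0, 0, 0.0015, -0.001, -0.055, 0, 0, 0, 0, 0.0015, -0.001, -0.062, 0, 0, 0, 0, 0.0015, -0.001, -0.065, 0, 0, 0, 0, 0.0015, -0.001, -0.065, 0],
)

```text
time: 23.9
tool_pos: [0.5058, 0.0611, 0.1139]
ee_rot: [3.142, -0.0, 0.334]
wrist_force: [0.2, 0.1, -1.0]
width: 0.0177
finger_force: 30.0
```

Emit:
move_arm(
  steps=[0, 0, 0, 0, 0, -0.002, 0, 0, 0, 0, 0, 0, -0.004, 0, 0, 0, 0, 0, 0, -0.005, 0, 0, 0, 0, 0, 0, -0.005, 0],
)

```text
time: 24.3
tool_pos: [0.5059, 0.0603, 0.1088]
ee_rot: [3.142, -0.0, 0.333]
wrist_force: [0.7, -0.2, -0.7]
width: 0.0174
finger_force: 30.0
```

Emit:
move_arm(
  steps=[0, 0, 0, 0, 0, -0.001, 0, 0, 0, 0, 0, 0, -0.001, 0],
)

```text
time: 24.5
tool_pos: [0.5061, 0.0603, 0.1084]
ee_rot: [3.141, -0.001, 0.333]
wrist_force: [-1.7, 0.2, 2.6]
width: 0.0173
finger_force: 30.0
```

Contact on the rim. Release and retreat.

Emit:
move_arm(
  steps=[0, 0, 0, 0, 0, 0, 0.5, 0, 0, 0, 0, 0, 0, 0.5, 0, 0, 0, 0, 0, 0, 0.5, 0, 0, 0, 0, 0, 0.03, 0.5, 0, 0, 0, 0, 0, 0.07, 0.5, 0, 0, 0, 0, 0, 0.11, 0.5, 0, 0, 0, -0.04, 0, 0.13, 0.5, 0, 0, 0, -0.08, 0, 0.14, 0.5, 0, 0, 0, -0.08, 0, 0.14, 0.5, 0, 0, 0, -0.08, 0, 0.14, 0.5],
)

```text
time: 25.5
tool_pos: [0.426, 0.0604, 0.2481]
ee_rot: [3.141, -0.002, 0.333]
wrist_force: [0.2, -0.1, -0.5]
width: 0.0471
finger_force: 0.0
```

```bash
python3 - <<'E'
from w import *
im,d,C=look("w10",0)
P=cloud("wrist",d,np.ones(d.shape,bool),C)
fit(P,(.5047,.0613),.012,.104,.116); fit(P,(.5047,.0613),.04,.085,.095)
q=P[(np.hypot(P[:,0]-.5047,P[:,1]-.0613)<.025)&(P[:,2]>.085)&(P[:,2]<.095)];print("plane",len(q),np.linalg.lstsq(np.c_[q[:,:2]-[.505,.061],np.ones(len(q))],q[:,2],rcond=None)[0])
fit(P,(.605,.2735),.05,.057,.065)
E
```

```text
t 25.5 tcp [0.426  0.0604 0.2481] rot [ 3.141e+00 -2.000e-03  3.330e-01] cam [0.489 0.084 0.414]
451 [0.5045 0.0619] r 0.0101 med [0.5045 0.062  0.1103]
2282 [0.5046 0.0619] r 0.0266 med [0.5045 0.0634 0.0904]
plane 2049 [-0.0002048   0.00258409  0.09045115]
35 [0.5676 0.2645] r 0.0118 med [0.5688 0.2612 0.0582]
```

View pics/w10.png

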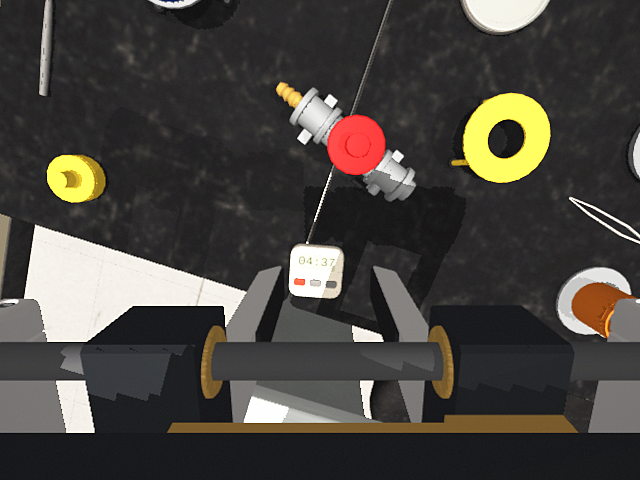

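The red cap sits level over the port at (356,144), with its top at 90 mm as it should be. The cup is on its post at (598,305), and the forceps and plate have not moved. I'm handing in the job.

```bash
python3 -c "
from bench import *
print(close_job())"
```

```text
the job is handed in; nothing more can be done
None
```

The job is handed in at about 25.5 s of the 106 s allowed: the lid lies knob up in the dish, the cup stands over the post, the support hangs level in the steel stand, and the red cap sits level on the port.

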